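# Mount the calibration carousel on its splined spindle and latch the keeper bar

### The arm

A 6-joint arm with a two-finger parallel gripper is mounted at the origin on the work surface. World frame = base frame: x ahead of the robot, y to its left, z up, the work surface at z = 0. Lengths are in m, angles in rad, forces in N, time in s.
With the tool pointing down it reaches from about 0.25 to 0.725 m from the base axis. Payload 4 kg.
Tool frame: the origin (TCP) lies at the very end of the fingers, on their centre line; the grasp point (between the pads) lies 19 mm behind it; z points along the fingers, y is the direction in which the jaws open and shut (so a half turn about z gives the same grasp; the last joint's range is limited). The gripper opens to 85 mm and grips with 20 to 120 N. Pads are 22 mm wide; open, the fingers measure 114 mm over their backs; the gripper's body (76 mm by 85 mm) begins 54 mm behind the grasp point. The pads swing forward as they close: fully open they stand 13 mm farther back than shut.
Start: joints at [-1.126, 0.241, 0.005, 1.335, 0, 1.571], TCP at [0.215, -0.451, 0.231] pointing down, gripper open.
Joint ranges: [-2.72, 2.72], [-1.05, 1.87], [-1.09, 1.28], [-1.99, 2.15], [-1.42, 1.44], [-3.14, 3.14]. Speed limits (rad/s): [2.79, 2.79, 3.14, 3.14, 3.14, 3.14].

### API

Orientations are given as a unit quaternion [x, y, z, w].
In Python, from station import arm, capture, camera_info, masks_of gives the robot as it stands.
- The arm moves only by the shell command python3 -m creep 'ROWS' [FORCE]. ROWS is JSON, a list of rows, each a list of 7 numbers: the shift along the tool's x, y, z in mm, then the turn, a rotation vector about the tool's x, y, z in degrees, then the opening, from -1 (shut) to 1 (fully open). A call has 1 to 8 rows; each row shifts and turns the commanded pose from where the row before left it, along the tool's axes as they then stand; what a row does not reach is not made up. A row lasts 1/12 s, in which the tool goes at most 41.7 mm and 7.16 degrees, less where a joint would pass 70% of its speed; a pose out of reach is approached as far as the arm can. A call with a gripper value outside its range is refused whole. The fingers move at their own pace and stop on an object; FORCE is the grip in N (left out, the last holds). Time passes only in rows, so rows that do not move let the fingers close. It gives the time, the measured TCP pose, the force and the opening at its end, in the units of the state.
- arm.get_obs(): the state, without advancing time (a new reading comes with each control period).
- capture(name): name is "scene" or "side" or "wrist"; returns (picture, depth): 420x560x3 uint8, red, green, blue; 420x560 float32, m along the optical axis (not along the pixel's ray), 0 where there is no reading.
- camera_info(name): a dict with "K" (3x3 intrinsics, pixels), "R" (3x3) and "t" (3): a world point X has camera coordinates R X + t; the wrist camera has in their place "tool_from_camera" (4x4, takes a point from camera to tool coordinates, whose origin is the TCP and whose axes are the flange's). Camera axes: x right, y down, z forward; pixel columns grow to the right and rows downward; lengths in m; the calibration is good to about 2 mm. A picture is of the moment at which its call begins: read the wrist's pose just before it. camera_info takes no time and is no camera call.
- arm.hand_in(): hands the job in, once; it reports no verdict.
Trained networks look in the newest picture that a camera, given by its name, has taken for a name from the list of things; names that differ only in an ending like _2 or _b are one class to them, and where a whole thing is asked for, a point or a joint stands for the part that bears it (a point fixed in the world has none). Each returns a list of dicts, best first, with "conf" (0 to 1); they miss things now and then, are a little off and sometimes report something else, mostly with a low value. They report only what shows in the picture. A call takes as long as a camera call. They do not tell look-alikes from the thing itself.
- masks_of(camera, name): "pixels" (420x560 bool, what is visible of it) and "box" ([left, top, right, bottom] in pixels, round what is visible of it).
The state is a dict: "time": time; "joints": joint angles; "qd": joint speeds; "tau": joint torques, N m; "eef_pos": TCP position; "tcp_rot": TCP orientation; "force": force on the tool from outside, world axes, zero at the start; "ft_torque": the same for the moment, N m; "finger_gap": opening from 0.0 (shut) to 1.0 (fully open).
Only numpy, scipy, OpenCV 4.12 (cv2) and the standard library are available. Lean on these libraries where they do the work, as an engineer would, in place of code of your own. Each camera call takes 0.05 s, during which the arm holds its last target.

### The job

Mount the white carousel with the blue grip upright on the splined spindle of the low analyser base: lower it on gently and rock it about the vertical until the teeth mesh and it drops fully home. Then swing the metal keeper bar shut across the top of it, until it snaps into its detent and stays there by itself. Let go of everything, and leave the other things on the bench where they are.

Things in the scene. Friction and masses are not known exactly. Their poses are not given: they have to be found in the camera images.
- analyser: Low navy analyser base with pale grey top, fixed: 200 mm (x) by 270 mm (y), deck 50 mm above the bench. Origin on the bench plane below the spindle axis, z up; the casing reaches 90 mm to -x and 110 mm to +x. In this frame the keeper bar's hinge post (34 mm across) stands at x = 0, y = -100 mm, the detent post at y = +105 mm.
- spindle_seat (a point): Centre of the seat flange (100 mm across) on the spindle axis, 56 mm above the bench; the carousel's underside rests here when home. Axes as the analyser's.
- spindle_tip (a point): Top of the domed end of the steel spindle, on its axis, 34.5 mm above the seat. Round pilot 22 mm in diameter; up to 22 mm above the seat it has six straight teeth, 60 deg apart, 32 mm over them, 5.5 mm wide, bevelled on top. Greased; turns only stiffly (0.3 N m). Its tooth angle is random and not told: rocking the carousel up to 30 deg one way or the other finds the mesh (play about 7 deg either side).
- carousel: Loose carousel of colour standards, upright on the bench, 0.2 to 0.45 kg: white disc 130 mm in diameter, 14 mm thick, six coloured glass cuvettes up to 24 mm above the underside, 46 to 58 mm from the axis. Blue hub in the middle, 48 mm in diameter, up to 40 mm above the underside, with a blue finger grip on top. Origin: centre of the underside; z up, x along the grip.
- carousel_grip (a point): Centre of the top face of the carousel's blue finger grip, 70 mm above the underside. The grip is 24 mm thick (carousel y), 48 mm long (carousel x) and 30 mm tall, above the hub.
- carousel_bore (a point): Centre of the mouth of the bore in the carousel's underside (the body's origin): 37 mm in diameter, 36 mm deep, six inner teeth 6 mm wide, 26 mm between opposite ones, from 2 to 22 mm above the underside. With teeth standing on teeth the carousel rides up to 20 mm too high, and the keeper bar cannot pass over it.
- keeper (a joint): Angle of the keeper bar about its vertical hinge, rad. 0: shut against its stop, along the analyser's +y. It grows as the bar opens, counter-clockwise from above (1.57: along the analyser's -x), up to 2.05. It stays where left (0.08 N m friction). From 0.11 rad a sprung ball pushes back, up to about 8 N at the peg, until 0.05 is passed; then it pulls the bar to 0 and holds it.
- keeper_hinge (a point): On the keeper bar's hinge axis at mid-thickness, 138 mm above the bench. The aluminium bar is 20 mm wide, 12 mm thick (132 to 144 mm above the bench) and ends 215 mm from the axis; it passes 6 mm above the grip of a carousel that is home.
- keeper_peg (a point): Centre of the top end of the red upright peg on the keeper bar by which it is swung: 14 mm in diameter, 40 mm tall (144 to 184 mm above the bench), 165 mm from the hinge axis on the bar's centre line.
- detent (a point): Centre of the top face of the detent post, 116 mm above the bench; the post is 48 mm (analyser x) by 30 mm (y). A sprung brass ball stands 13 mm out of it; the end of the keeper bar rides over the ball.
- reagent: Amber glass reagent bottle, 60 mm wide, 130 mm tall, loose; a bystander, to be left alone. Origin: centre of its underside.
- jar: White plastic jar, 66 mm wide, 80 mm tall, loose; a bystander, to be left alone. Origin: centre of its underside.
- beaker: Clear glass beaker, 68 mm wide, 85 mm tall, loose; a bystander, to be left alone. Origin: centre of its underside.
- tipbox: Pipette-tip box, grey with orange lid, 80 x 110 x 57 mm, loose; a bystander, to be left alone. Origin: centre of its underside.
- cuvette_rack: Black rack with four glass cuvettes, 50 x 110 mm, 50 mm tall, loose; a bystander, to be left alone. Origin: centre of its underside.
- screwdriver: Screwdriver lying flat along its x, 170 mm long, loose; a bystander, to be left alone.
- mug: White mug, 76 mm wide, 90 mm tall, loose; a bystander, to be left alone. Origin: centre of its underside.
Not all that is in view belongs to the job. Leave any orange or turquoise look-alike of the carousel alone.

How it is judged:
On the way, in this order (a step that is already met when the one before it is completed fails the run):
1. the carousel is fully home on the splined spindle while the keeper bar is still open (z of carousel in the frame of spindle_seat below 0.005 m and horizontal distance between carousel and spindle_seat below 0.006 m and angle between carousel's own z axis and vertical below 0.06 rad and value of joint keeper above 0.6 rad), for 0.3 s.
2. the keeper bar is shut in its detent (value of joint keeper below 0.03 rad), for 0.2 s.
At the end, for the whole second after the job is handed in: The carousel is upright (within 0.06 rad) and fully home on the spindle (underside within 5 mm of the seat, within 6 mm of the axis), at rest, and the keeper bar is shut in its detent over it (within 0.03 rad) (z of carousel in the frame of spindle_seat below 0.005 m and horizontal distance between carousel and spindle_seat below 0.006 m and angle between carousel's own z axis and vertical below 0.06 rad and value of joint keeper between -0.03 and 0.03 rad and linear speed of carousel below 0.02 m/s); the robot touches nothing.
It fails at once if the carousel is slammed or forced on the analyser (over 90 N) (contact force between carousel and analyser above 90 N).
It fails at once if the carousel is tipped over (more than 0.6 rad) (angle between carousel's own z axis and vertical above 0.6 rad).
It fails at once if another thing on the bench is moved more than 40 mm (distance of any of reagent, jar, beaker, tipbox, cuvette_rack, screwdriver, mug from where it was at the start of the episode above 0.04 m).
It also fails if it takes over 72 s, if anything falls off the work surface, if the arm or the gripper's body presses on something with over 40 N, if the wrist force passes 120 N, or if a joint passes its speed limit or range.

## Working session

There is one attempt and no reset: what is moved stays moved. The work goes in short steps, Python scripts to look and compute and a shell command to move; the robot and the scene stay as the last step left them, time stands still between calls to the robot, and variables do not carry over. Pictures are saved under pics/ and viewed, and the job is handed in when it is done.

```bash
ls; mkdir -p pics; python3 - <<'E'
from station import arm,capture,camera_info
import cv2
for n in ["scene","side","wrist"]:
    p,d=capture(n); cv2.imwrite(f"pics/{n}0.png",cv2.cvtColor(p,cv2.COLOR_RGB2BGR))
    print(n,camera_info(n))
print(arm.get_obs())
E
```

```text
pics
scene {'K': array([[433.445341  ,   0.        , 282.93282752],
       [  0.        , 433.445341  , 205.14280418],
       [  0.        ,   0.        ,   1.        ]]), 'R': array([[-0.53428022,  0.84530653, -0.0012355 ],
       [ 0.66603791,  0.42007168, -0.61638729],
       [-0.5205172 , -0.33014643, -0.78744218]]), 't': array([ 0.25768108, -0.28597314,  1.66434025])}
side {'K': array([[434.28404157,   0.        , 282.07394498],
       [  0.        , 434.28404157, 209.04724285],
       [  0.        ,   0.        ,   1.        ]]), 'R': array([[-0.99924335, -0.03754969,  0.01013695],
       [-0.03388975,  0.71269978, -0.70065006],
       [ 0.01908459, -0.70046345, -0.71343306]]), 't': array([0.52046943, 0.09270788, 1.40283783])}
wrist {'K': array([[353.16520093,   0.        , 277.51416883],
       [  0.        , 353.16520093, 210.72216247],
       [  0.        ,   0.        ,   1.        ]]), 'tool_from_camera': array([[-3.61741642e-04, -9.62950886e-01, -2.69676586e-01,
         6.79664626e-02],
       [ 9.99999280e-01, -6.56984604e-04,  1.00454596e-03,
         8.18577315e-04],

[... 159 characters left out ...]
0000e+00]])}
{'time': 0.15, 'joints': array([-1.12600779e+00,  2.41284333e-01,  4.06515029e-03,  1.33521702e+00,
        2.40456975e-05,  1.57076883e+00]), 'qd': array([ 1.78783582e-04, -2.52718617e-03,  1.87622544e-03,  6.76412979e-05,
       -9.07296186e-04, -1.20050309e-03]), 'tau': array([ 4.37138078e-04, -3.72635722e+01,  2.52637947e+01,  1.24237913e-02,
        2.16176704e-05, -6.29098533e-07]), 'eef_pos': array([ 0.21493735, -0.45092234,  0.2306073 ]), 'tcp_rot': array([ 9.75368794e-01,  2.20578881e-01, -1.69112071e-04, -8.02397816e-04]), 'force': array([ 0.42592865, -0.25649612, -1.35162526]), 'ft_torque': array([0.04344224, 0.01129395, 0.01504777]), 'finger_gap': 1.0052355568151976}
```

View pics/scene0.png

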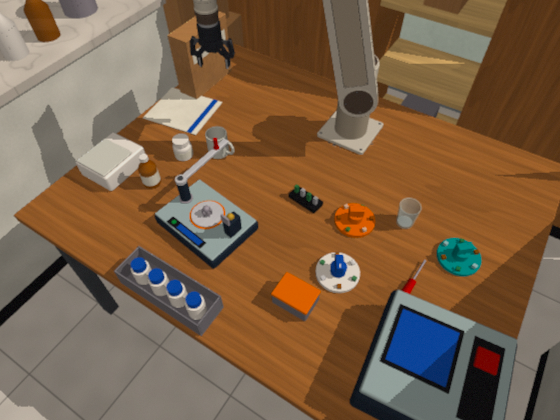

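View pics/side0.png

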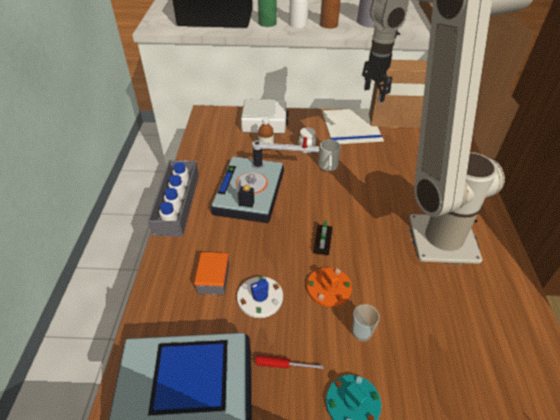

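View pics/wrist0.png

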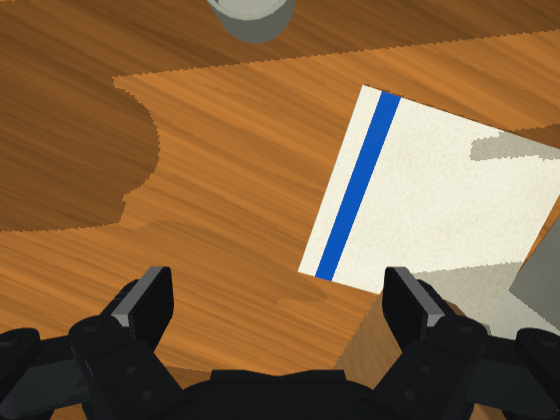

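The scene view shows the white carousel at (338,270), the analyser at (207,220), and the keeper bar open from its hinge at (183,188) to (230,150) with the red peg near (215,143). Next I'll measure these.

```bash
cat > h.py <<'E'
import numpy as np,cv2
from station import arm,capture,camera_info,masks_of
from scipy.spatial.transform import Rotation as Ro
def cloud(n):
    o=arm.get_obs(); p,d=capture(n); ci=camera_info(n);K=ci["K"]
    v,u=np.mgrid[:420,:560]
    c=np.stack([(u-K[0,2])/K[0,0]*d,(v-K[1,2])/K[1,1]*d,d],-1)
    if n=="wrist":
        T=ci["tool_from_camera"]; q=Ro.from_quat(o["tcp_rot"]).as_matrix()
        w=(c@T[:3,:3].T+T[:3,3])@q.T+o["eef_pos"]
    else: w=(c-ci["t"])@ci["R"]
    return p,d,w
def proj(n,X):
    ci=camera_info(n); X=np.atleast_2d(X); K=ci["K"]
    if n=="wrist":
        o=arm.get_obs();T=np.linalg.inv(ci["tool_from_camera"]);q=Ro.from_quat(o["tcp_rot"]).as_matrix()
        c=((X-o["eef_pos"])@q)@T[:3,:3].T+T[:3,3]
    else: c=X@ci["R"].T+ci["t"]
    return c[:,:2]/c[:,2:]*K[0,0]+K[:2,2]
def save(p,f): cv2.imwrite(f"pics/{f}.png",cv2.cvtColor(p,cv2.COLOR_RGB2BGR))
E
python3 - <<'E'
from h import *
np.set_printoptions(precision=4,suppress=True)
for n in ["scene","side"]:
    p,d,w=cloud(n)
    for t in ["carousel","analyser","keeper","keeper_peg","tipbox","reagent","jar","mug","cuvette_rack"]:
        for m in masks_of(n,t)[:3]:
            q=w[m["pixels"]&(d>0)]
            if len(q)<4: continue
            print(n,t,round(m["conf"],2),m["box"],len(q),np.median(q,0),np.percentile(q,2,0),np.percentile(q,98,0))
    hsv=cv2.cvtColor(p,cv2.COLOR_RGB2HSV)
E
```

```text
scene carousel 0.93 [333.9, 203.4, 375.0, 237.0] 1089 [0.393  0.2121 0.0159] [0.3227 0.1477 0.0066] [0.4409 0.2627 0.072 ]
scene carousel 0.9 [436.6, 239.9, 480.1, 277.1] 1330 [0.3501 0.53   0.0156] [0.2841 0.4733 0.0053] [0.3973 0.588  0.0715]
scene carousel 0.74 [316.9, 252.9, 359.9, 293.9] 1419 [0.5893 0.2523 0.0155] [0.52   0.1907 0.0064] [0.6386 0.3057 0.072 ]
scene analyser 0.86 [153.6, 141.3, 258.7, 267.2] 5471 [ 0.6594 -0.1775  0.0518] [ 0.465  -0.3089  0.0155] [ 0.7557 -0.0467  0.1475]
scene keeper 0.66 [174.0, 138.3, 227.9, 184.7] 524 [ 0.5307 -0.2732  0.1445] [ 0.4148 -0.3663  0.0024] [ 0.6376 -0.2617  0.1814]
scene keeper_peg 0.69 [154.2, 143.1, 259.6, 265.9] 5395 [ 0.66   -0.1776  0.0518] [ 0.4669 -0.3085  0.0155] [ 0.7557 -0.0466  0.1471]
scene keeper_peg 0.66 [175.3, 137.1, 226.8, 186.5] 388 [ 0.5313 -0.2727  0.1447] [ 0.4187 -0.2897  0.1371] [ 0.6355 -0.2619  0.1677]
scene tipbox 0.87 [270.3, 273.4, 321.2, 323.4] 1511 [0.7281 0.194  0.0564] [0.678  0.135  0.0003] [0.7595 0.244  0.0611]
scene reagent 0.62 [137.0, 154.3, 161.8, 189.8] 528 [ 0.6156 -0.4438  0.0771] [ 0.5
[... 1739 characters left out ...]
3.8] 1285 [0.713  0.2114 0.0538] [0.6753 0.1415 0.0015] [0.756  0.2498 0.0588]
side tipbox 0.33 [255.8, 143.0, 319.6, 153.0] 352 [ 0.5151 -0.2665  0.1402] [ 0.4115 -0.2863  0.1308] [ 0.6263 -0.2563  0.1632]
side reagent 0.87 [260.2, 117.0, 272.6, 146.6] 302 [ 0.5994 -0.4362  0.0799] [ 0.5735 -0.4605  0.0342] [ 0.6273 -0.4237  0.1283]
side jar 0.61 [298.9, 131.9, 317.6, 146.1] 248 [ 0.4369 -0.434   0.0729] [ 0.4095 -0.4765  0.0254] [ 0.4685 -0.2672  0.1799]
side mug 0.6 [317.1, 139.8, 339.4, 173.2] 569 [ 0.3601 -0.3304  0.0583] [ 0.3227 -0.3917  0.0019] [ 0.3941 -0.2849  0.0886]
side mug 0.36 [258.3, 353.4, 325.1, 368.2] 408 [0.5217 0.4512 0.0203] [0.4143 0.4356 0.0083] [0.5669 0.4591 0.0265]
```

```bash
python3 -m creep '[[37,-8,-12,0,0,0,1],[37,-8,-12,0,0,0,1],[38,-8,-12,0,0,0,1],[38,-8,-10,0,0,0,1],[38,-8,-10,0,0,0,1],[38,-8,-8,0,0,0,1],[38,-8,-6,0,0,0,1],[38,-8,0,0,0,0,1]]' && python3 -m creep '[[38,-8,0,0,0,0,1],[38,-8,0,0,0,0,1],[38,-8,0,0,0,0,1],[34,-8,0,0,0,0,1],[0,0,0,0,0,0,1],[0,0,0,0,0,0,1],[0,0,0,0,0,0,1]]'
python3 - <<'E'
from h import *
p,d,w=cloud("wrist"); save(p,"w1"); np.save("w1.npy",w); print(arm.get_obs()["eef_pos"],arm.get_obs()["tcp_rot"],arm.get_obs()["time"])
E
```

```text
time: 1.82
eef_pos: [0.4621, -0.2625, 0.3031]
tcp_rot: [0.975, 0.221, 0.001, 0.001]
force: [0.2, -0.8, -0.0]
finger_gap: 1.001
time: 2.4
eef_pos: [0.5798, -0.171, 0.3009]
tcp_rot: [0.975, 0.221, -0.001, -0.0]
force: [0.7, -0.8, 0.0]
finger_gap: 1.0
[ 0.57938233 -0.17165013  0.30130264] [ 9.75451504e-01  2.20214129e-01 -3.15071192e-04  3.85499474e-05] 2.45
```

View pics/w1.png

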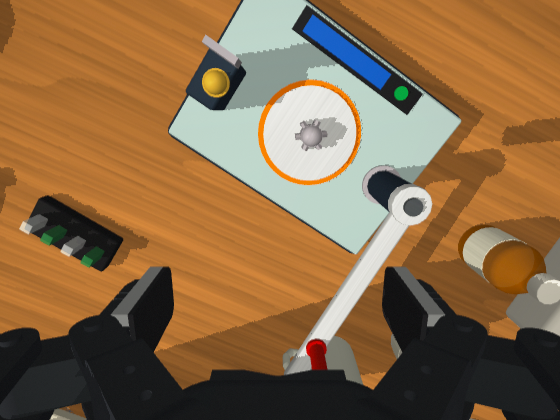

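The wrist view shows the spindle at (311,134), the hinge cap at (411,206), the brass ball at (215,82) and the red peg at (316,348). I'll fit these numerically and enlarge the spindle.

```bash
python3 - <<'E'
from h import *
np.set_printoptions(precision=4,suppress=True)
w=np.load("w1.npy"); p=cv2.imread("pics/w1.png"); hsv=cv2.cvtColor(p,cv2.COLOR_BGR2HSV)
z=w[...,2]
v,u=np.mgrid[:420,:560]
near=(np.hypot(u-311,v-134)<65)
print("flange z",np.median(z[near&(hsv[...,1]<40)&(abs(z-.056)<.01)]))
# orange ring
m=near&(hsv[...,0]>5)&(hsv[...,0]<20)&(hsv[...,1]>200)&(hsv[...,2]>180)&(z>.045)
el=cv2.minEnclosingCircle(w[m][:,:2].astype(np.float32)); print("ring",m.sum(),el,np.median(z[m]))
q=w[m][:,:2];A=np.c_[2*q,np.ones(len(q))];s=np.linalg.lstsq(A,(q**2).sum(1),rcond=None)[0];print("lsq",s[:2],np.sqrt(s[2]+s[:2]@s[:2]))
t=near&(z>.07); print("tip",t.sum(),z[t].max(),np.mean(w[t&(z>z[t].max()-.006)],0), np.mean(w[t],0))
h=(np.hypot(u-411,v-206)<30)&(z>.12); q=w[h]; print("hinge top z",np.percentile(q[:,2],[50,98])); hh=h&(z>np.percentile(q[:,2],60)-.004); print(cv2.minEnclosingCircle(w[hh][:,:2].astype(np.float32)))
b=(np.hypot(u-215,v-82)<25)&(hsv[...,0]>15)&(hsv[...,0]<32)&(hsv[...,1]>120)&(z>.1); print("ball",b.sum(),w[b].mean(0),w[b][:,2].max())
r=((hsv[...,0]<6)|(hsv[...,0]>174))&(hsv[...,1]>180)&(hsv[...,2]>100)&(z>.17)&(v>320); print("peg top",r.sum(),w[r].mean(0),w[r][:,2].max())
bar=(z>.138)&(z<.149)&(hsv[...,1]<60)&(v>200)&(v<340)&(u>300)&(u<420);bar&=np.hypot(u-411,v-206)>40
L=cv2.fitLine(w[bar][:,:2].astype(np.float32),cv2.DIST_HUBER,0,.01,.01).ravel();print("bar",bar.sum(),L)
c=p[84:184,261:361];cv2.imwrite("pics/sp.png",cv2.resize(c,None,fx=6,fy=6,interpolation=cv2.INTER_CUBIC))
E
```

```text
flange z 0.05520185924219041
ring 1352 ((0.6351848840713501, -0.18408045172691345), 0.05578627064824104) 0.05204769881932926
lsq [ 0.6351 -0.1842] 0.05315148864523395
tip 619 0.4434982730213678 [ 0.6416 -0.1425  0.4435] [ 0.6361 -0.179   0.117 ]
hinge top z [0.1458 0.151 ]
((0.6288071870803833, -0.220798522233963), 0.07945156842470169)
ball 658 [ 0.6404 -0.085   0.1254] 0.4434982730213678
peg top 127 [ 0.4649 -0.2667  0.1821] 0.4434982730213678
bar 2608 [ 0.9981 -0.0621  0.5276 -0.2752]
```

View pics/sp.png

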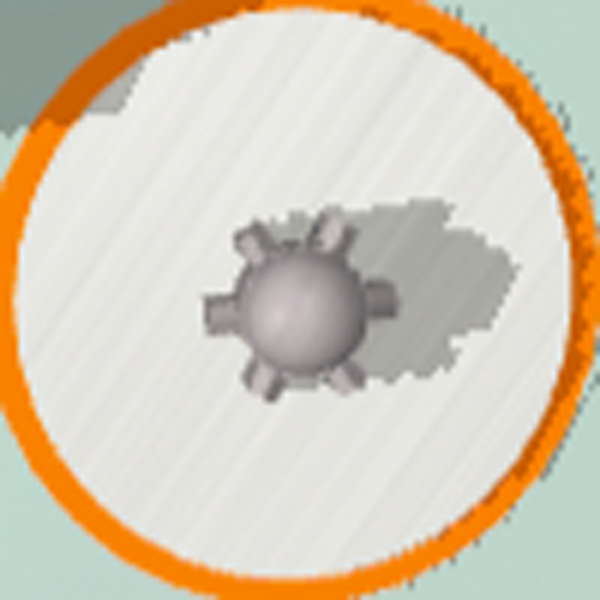

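```bash
python3 - <<'E'
from h import *
np.set_printoptions(precision=4,suppress=True)
w=np.load("w1.npy"); p=cv2.imread("pics/w1.png"); hsv=cv2.cvtColor(p,cv2.COLOR_BGR2HSV)
z=w[...,2];v,u=np.mgrid[:420,:560]
o=arm.get_obs();ci=camera_info("wrist");T=ci["tool_from_camera"];q=Ro.from_quat(o["tcp_rot"]).as_matrix()
def ray(px,zz):
    K=ci["K"];c=np.array([(px[0]-K[0,2])/K[0,0],(px[1]-K[1,2])/K[1,1],1])
    d=q@T[:3,:3]@c; o0=q@T[:3,3]+o["eef_pos"]; return o0+d*(zz-o0[2])/d[2]
for a,b in [((220,314),(382,298)),((255,243),(348,373)),((333,232),(265,383))]:
    A,B=[ray((261+s[0]/6,84+s[1]/6),.076) for s in (a,b)]
    print((A+B)/2,np.linalg.norm(A-B),np.degrees(np.arctan2(*(A-B)[1::-1]))%60)
print("tip",ray((261+300/6,84+308/6),.0905))
ok=z<.2
h=ok&(np.hypot(u-411,v-206)<30)&(z>.12);print(np.percentile(z[h],[5,50,95]));
hh=h&(z>.143);print("hingecap",cv2.minEnclosingCircle(w[hh][:,:2].astype(np.float32)),ray((413,207),.15))
b=ok&(np.hypot(u-215,v-82)<25)&(hsv[...,0]>15)&(hsv[...,0]<32)&(hsv[...,1]>120)&(z>.1); print("ball",b.sum(),w[b].mean(0),z[b].max())
r=((hsv[...,0]<6)|(hsv[...,0]>174))&(hsv[...,1]>180)&(hsv[...,2]>100)&(z>.178)&ok&(v>320); print("peg top",r.sum(),w[r].mean(0),z[r].max())
# deck edges: deck pixels
dk=ok&(abs(z-.049)<.004)&(hsv[...,0]>40)&(hsv[...,0]<100)
print(cv2.minAreaRect(w[dk][:,:2].astype(np.float32)))
E
```

```text
[ 0.6353 -0.1844  0.076 ] 0.027624633761013553 0.9584805329741499
[ 0.635  -0.1848  0.076 ] 0.027178755756711265 2.5077263746610896
[ 0.6348 -0.1842  0.076 ] 0.02744976472649092 1.954956769264845
tip [ 0.6352 -0.1828  0.0905]
[0.127  0.1458 0.1504]
hingecap ((0.6158237457275391, -0.28394970297813416), 0.022698350250720978) [ 0.6199 -0.283   0.15  ]
ball 653 [ 0.6404 -0.0846  0.1229] 0.1303958354024401
peg top 34 [ 0.4612 -0.2699  0.1802] 0.1825031486051757
((0.5488654375076294, -0.14873461425304413), (0.28690165281295776, 0.4494067132472992), 67.57028198242188)
```

```bash
python3 -m creep '[[15,-35,0,0,0,0,1],[15,-35,0,0,0,0,1],[15,-35,0,0,0,0,1],[15,-35,0,0,0,0,1],[15,-35,0,0,0,0,1],[15,-35,0,0,0,0,1],[15,-35,0,0,0,0,1],[15,-35,0,0,0,0,1]]' && python3 -m creep '[[15,-35,5,0,0,0,1],[10,-35,5,0,0,0,1],[0,-30,5,0,0,0,1],[0,0,0,0,0,0,1],[0,0,0,0,0,0,1],[0,0,0,0,0,0,1]]'
python3 - <<'E'
from h import *
p,d,w=cloud("wrist"); save(p,"w2"); np.save("w2.npy",w); print(arm.get_obs()["eef_pos"],arm.get_obs()["tcp_rot"],arm.get_obs()["time"],arm.get_obs()["joints"])
E
```

```text
time: 3.12
eef_pos: [0.5672, 0.1331, 0.3023]
tcp_rot: [0.976, 0.219, 0.001, 0.0]
force: [0.7, -0.2, 0.3]
finger_gap: 0.998
time: 3.62
eef_pos: [0.5476, 0.2328, 0.287]
tcp_rot: [0.976, 0.22, 0.0, 0.0]
force: [-0.2, -0.1, 0.8]
finger_gap: 1.003
[0.54792637 0.23248163 0.2871301 ] [9.75642774e-01 2.19364580e-01 5.71741540e-04 1.76218146e-04] 3.6667 [ 4.01553537e-01  4.24780973e-01  4.09120813e-01  1.55407447e+00
 -5.51873923e-04  3.10081954e+00]
```

View pics/w2.png

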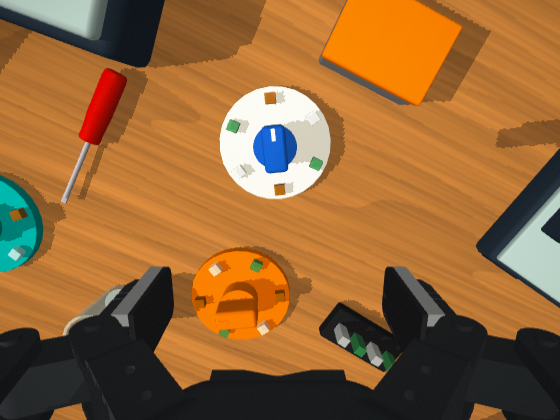

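The wrist view has the white carousel at (275,142), with the blue grip near (274,146) running almost along the image vertical. That puts it nearly square to the jaws.

```bash
python3 - <<'E'
from h import *
np.set_printoptions(precision=4,suppress=True)
w=np.load("w2.npy"); p=cv2.imread("pics/w2.png"); hsv=cv2.cvtColor(p,cv2.COLOR_BGR2HSV)
z=w[...,2];v,u=np.mgrid[:420,:560]
near=np.hypot(u-275,v-142)<58
m=near&(z>.066)&(z<.075)
r=cv2.minAreaRect(w[m][:,:2].astype(np.float32));print("top",m.sum(),np.median(z[m]),r,w[m].mean(0))
c=cv2.boxPoints(r);e=[c[1]-c[0],c[2]-c[1]];e=max(e,key=np.linalg.norm);print("grip yaw",np.degrees(np.arctan2(e[1],e[0])))
dsc=near&(abs(z-.014)<.004)&(hsv[...,1]<60);print("disc",cv2.minEnclosingCircle(w[dsc][:,:2].astype(np.float32)))
hub=near&(abs(z-.040)<.003);print("hub",cv2.minEnclosingCircle(w[hub][:,:2].astype(np.float32)))
R=Ro.from_quat(arm.get_obs()["tcp_rot"]).as_matrix();print(R,np.degrees(np.arctan2(R[1,0],R[0,0])))
# cuvette angles
for nm,lo,hi in (("green",45,80),("brown",5,22)):
    k=(near&(hsv[...,0]>=lo)&(hsv[...,0]<=hi)&(hsv[...,1]>90)&(z<.05)&(z>.012)).astype(np.uint8)
    n,l,s,cc=cv2.connectedComponentsWithStats(k)
    for i in range(1,n):
        if s[i,4]>20: print(nm,s[i,4],w[l==i].mean(0))
cv2.imwrite("pics/car.png",cv2.resize(p[82:202,215:335],None,fx=5,fy=5,interpolation=cv2.INTER_CUBIC))
E
```

```text
top 1075 0.06968520724952842 ((0.5756396055221558, 0.24813099205493927), (0.04752979427576065, 0.02384926564991474), 31.42277717590332) [0.5762 0.2485 0.0696]
grip yaw 31.422754
disc ((0.575203537940979, 0.24817074835300446), 0.06475270539522171)
hub ((0.5755382180213928, 0.2481389045715332), 0.023986047133803368)
[[ 0.9038  0.428   0.0012]
 [ 0.428  -0.9038 -0.0001]
 [ 0.001   0.0006 -1.    ]] 25.343451200326246
green 113 [0.5745 0.2997 0.0239]
green 107 [0.5767 0.1967 0.0238]
brown 128 [0.6197 0.2749 0.024 ]
brown 112 [0.5314 0.2215 0.0236]
```

View pics/car.png

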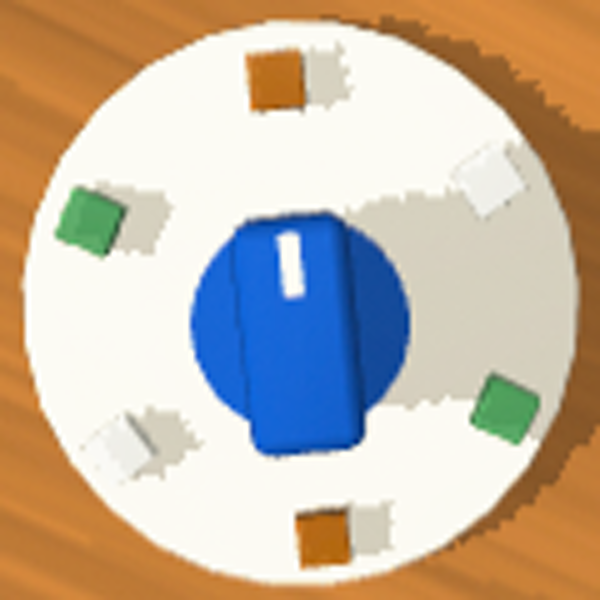

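```bash
python3 -m creep '[[16,-1,20,0,0,-3,0.3],[16,-1,20,0,0,-3,0.3],[0,0,35,0,0,0,0.3],[0,0,35,0,0,0,0.3],[0,0,35,0,0,0,0.3],[0,0,30,0,0,0,0.3],[0,0,15,0,0,0,0.3],[0,0,0,0,0,0,0.3]]' 40
python3 - <<'E'
from h import *
p,d,w=cloud("wrist"); save(p,"w3"); o=arm.get_obs();print(o["eef_pos"]);R=Ro.from_quat(o["tcp_rot"]).as_matrix();print(R,np.degrees(np.arctan2(R[1,0],R[0,0])),o["joints"],o["force"])
E
```

```text
time: 4.33
eef_pos: [0.5728, 0.247, 0.0917]
tcp_rot: [0.963, 0.27, -0.004, 0.001]
force: [-1.0, 0.4, 0.2]
finger_gap: 0.651
[0.57430812 0.248002   0.09453424]
[[ 8.54353137e-01  5.19677272e-01 -4.03118930e-03]
 [ 5.19673718e-01 -8.54362546e-01 -1.96621944e-03]
 [-4.46589671e-03 -4.15057393e-04 -9.99989942e-01]] 31.310715252772535 [ 4.07739498e-01  5.74478466e-01  1.45893380e-01  1.14669164e+00
 -2.06519568e-04  3.00285847e+00] [0.54935638 1.17184983 0.60129588]
```

View pics/w3.png

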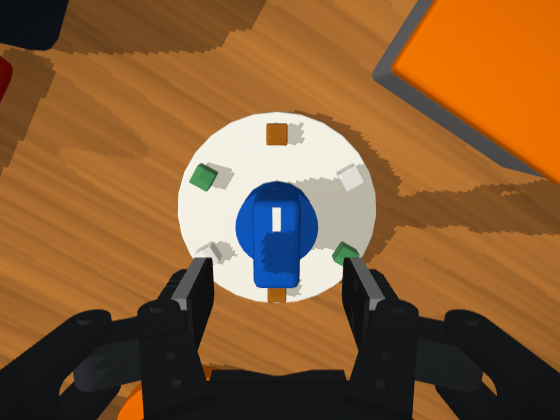

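The jaws are square to the grip and centred on it at u=277. Next I go down and close.

```bash
python3 -m creep '[[0,0,25,0,0,0,0.3],[0,0,15,0,0,0,0.3],[0,0,9,0,0,0,0.3],[0,0,0,0,0,0,-0.2],[0,0,0,0,0,0,-1],[0,0,0,0,0,0,-1],[0,0,0,0,0,0,-1],[0,0,0,0,0,0,-1]]' 60; python3 -m creep '[[0,0,0,0,0,0,-1],[0,0,0,0,0,0,-1]]'
```

```text
time: 5.05
eef_pos: [0.5766, 0.251, 0.0495]
tcp_rot: [0.963, 0.271, 0.002, -0.0]
force: [0.6, -1.5, 4.9]
finger_gap: 0.264
time: 5.22
eef_pos: [0.5766, 0.251, 0.0495]
tcp_rot: [0.963, 0.271, 0.002, 0.0]
force: [0.3, -1.8, 5.2]
finger_gap: 0.266
```

```bash
python3 -m creep '[[0,0,-5,0,0,0,-1],[0,0,-15,0,0,0,-1],[0,0,-30,0,0,0,-1],[0,0,-35,0,0,0,-1],[0,0,-35,0,0,0,-1],[0,0,-30,0,0,0,-1],[0,0,-10,0,0,0,-1],[0,0,0,0,0,0,-1]]' 60; python3 -m creep '[[0,0,0,0,0,0,-1],[0,0,0,0,0,0,-1]]'
python3 - <<'E'
from h import *
np.set_printoptions(precision=4,suppress=True)
p,d,w=cloud("wrist"); save(p,"w4"); o=arm.get_obs();print(o["eef_pos"],o["force"]);R=Ro.from_quat(o["tcp_rot"]).as_matrix();print(R,np.degrees(np.arctan2(R[1,0],R[0,0])),o["joints"])
hsv=cv2.cvtColor(p,cv2.COLOR_RGB2HSV)
ow=w[:,:,:]
q=(w-o["eef_pos"])@R
m=(abs(q[...,2]-.035)<.006)&(hsv[...,1]<60)&(hsv[...,2]>130)&(np.hypot(q[...,0],q[...,1])<.075)
print(m.sum(),cv2.minEnclosingCircle(q[m][:,:2].astype(np.float32)))
A=np.c_[q[m][:,:2],np.ones(m.sum())];print("plane (tool)",np.linalg.lstsq(A,q[m][:,2],rcond=None)[0])
E
```

```text
time: 5.88
eef_pos: [0.5766, 0.2515, 0.2107]
tcp_rot: [0.962, 0.271, 0.003, -0.001]
force: [1.2, 0.6, -2.7]
finger_gap: 0.264
time: 6.05
eef_pos: [0.5735, 0.2501, 0.2041]
tcp_rot: [0.962, 0.271, -0.003, 0.0]
force: [-0.7, 0.3, -2.6]
finger_gap: 0.266
[0.5734 0.25   0.2039] [ 0.301  -0.1879 -2.2182]
[[ 0.8527  0.5223 -0.0055]
 [ 0.5223 -0.8528 -0.0024]
 [-0.006  -0.0009 -1.    ]] 31.48811223276891 [0.4111 0.5115 0.3319 1.3972 0.     3.0031]
23261 ((-0.0019279130501672626, 0.0011043277336284518), 0.0647217333316803)
plane (tool) [ 0.0037 -0.0003  0.0352]
```

View pics/w4.png

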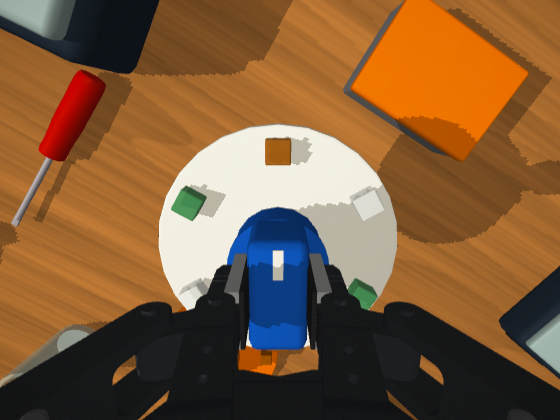

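```bash
python3 -m creep '[[-6,14,-4,0,0,0,-1],[-12,28,0,0,0,0,-1],[-14,33,0,0,0,0,-1],[-14,33,0,0,0,0,-1],[-14,33,0,0,0,0,-1],[-14,33,0,0,0,0,-1],[-14,33,0,0,0,0,-1],[-14,33,0,0,0,0,-1]]' && python3 -m creep '[[-14,33,0,0,0,0,-1],[-14,33,0,0,0,0,-1],[-14,33,0,0,0,0,-1],[-14,33,0,0,0,0,-1],[-14,29,0,0,0,0,-1],[0,0,0,0,0,0,-1],[0,0,0,0,0,0,-1],[0,0,0,0,0,0,-1]]'
cat > st.py <<'E'
from h import *
np.set_printoptions(precision=4,suppress=True)
def st(img=None,tgt=(0.635,-0.184)):
    p,d,w=cloud("wrist"); o=arm.get_obs();R=Ro.from_quat(o["tcp_rot"]).as_matrix()
    if img: save(p,img)
    hsv=cv2.cvtColor(p,cv2.COLOR_RGB2HSV);q=(w-o["eef_pos"])@R
    m=(abs(q[...,2]-.035)<.006)&(hsv[...,1]<60)&(hsv[...,2]>130)&(np.hypot(q[...,0],q[...,1])<.075)
    c,r=cv2.minEnclosingCircle(q[m][:,:2].astype(np.float32))
    pl=np.linalg.lstsq(np.c_[q[m][:,:2],np.ones(m.sum())],q[m][:,2],rcond=None)[0]
    ct=np.array([c[0],c[1],pl[2]+.014]);cw=R@ct+o["eef_pos"]
    print("t",o["time"],"eef",o["eef_pos"],"F",o["force"],"M",o["ft_torque"],"gap",o["finger_gap"])
    print("axis tool",c,r,"plane",pl,"underside world",cw,"tool yaw",np.degrees(np.arctan2(R[1,0],R[0,0])),"zaxis",R[:,2])
    e=np.r_[np.array(tgt)-cw[:2],0.]; print("shift needed in tool mm",1e3*(R.T@e))
E
python3 -c 'from st import *;st("w5")'
```

```text
time: 6.77
eef_pos: [0.6123, -0.0098, 0.2096]
tcp_rot: [0.963, 0.271, -0.002, -0.0]
force: [1.1, 0.0, -1.6]
finger_gap: 0.267
time: 7.43
eef_pos: [0.6368, -0.1816, 0.2096]
tcp_rot: [0.963, 0.271, -0.001, -0.001]
force: [-0.4, -0.2, -2.6]
finger_gap: 0.272
t 7.4833 eef [ 0.637  -0.1807  0.2101] F [ 0.0186  0.0167 -2.1367] M [ 0.0452 -0.0424  0.0419] gap 0.26500598796001196
axis tool (-0.002986686769872904, 0.0015999095048755407) 0.06507386267185211 plane [0.0049 0.     0.0359] underside world [ 0.6352 -0.1836  0.1602] tool yaw 31.498568954593793 zaxis [-0.0023  0.001  -1.    ]
shift needed in tool mm [-0.4017  0.2687  0.    ]
```

View pics/w5.png

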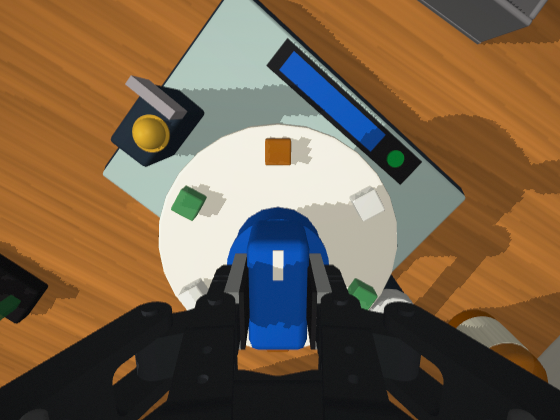

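The carousel is centred over the spindle to within 0.5 mm. I'll lower to just above the spindle tip, then go slowly.

```bash
python3 -m creep '[[0,0,10,0,0,0,-1],[0,0,20,0,0,0,-1],[0,0,20,0,0,0,-1],[0,0,10,0,0,0,-1],[0,0,4,0,0,0,-1],[0,0,0,0,0,0,-1],[0,0,0,0,0,0,-1]]'; python3 -c 'from st import *;st()'; python3 -m creep '[[0,0,3,0,0,0,-1],[0,0,3,0,0,0,-1],[0,0,3,0,0,0,-1],[0,0,2,0,0,0,-1],[0,0,0,0,0,0,-1],[0,0,0,0,0,0,-1]]'; python3 -c 'from st import *;st()'
```

```text
time: 8.07
eef_pos: [0.6382, -0.1807, 0.1479]
tcp_rot: [0.962, 0.272, 0.0, 0.0]
force: [-0.1, -0.3, -2.2]
finger_gap: 0.265
t 8.1167 eef [ 0.6386 -0.181   0.1485] F [ 0.657   0.0614 -1.8141] M [-0.0042 -0.0457 -0.0333] gap 0.2673243487406516
axis tool (-0.0023664692416787148, 0.0005109271151013672) 0.06490433216094971 plane [0.0063 0.0008 0.0361] underside world [ 0.6369 -0.1827  0.0985] tool yaw 31.518128939777817 zaxis [ 0.002  -0.0006 -1.    ]
shift needed in tool mm [-2.3404  0.1278 -0.0031]
time: 8.62
eef_pos: [0.6376, -0.1812, 0.136]
tcp_rot: [0.963, 0.271, -0.0, -0.0]
force: [-0.3, -0.7, -2.7]
finger_gap: 0.264
t 8.6667 eef [ 0.6377 -0.1812  0.1362] F [ 0.1903 -0.8849 -2.6423] M [0.0199 0.0123 0.0343] gap 0.2677802420512787
axis tool (-0.002347061177715659, 0.0009334884816780686) 0.06502283364534378 plane [0.0053 0.     0.0356] underside world [ 0.6362 -0.1832  0.0866] tool yaw 31.480515478233215 zaxis [-0.0002  0.     -1.    ]
shift needed in tool mm [-1.4524  0.032   0.0002]
```

```bash
python3 -m creep '[[-1.4,0,2,0,0,0,-1],[0,0,2,0,0,0,-1],[0,0,2,0,0,0,-1],[0,0,2,0,0,0,-1],[0,0,0,0,0,0,-1]]'; python3 -m creep '[[0,0,1.5,0,0,0,-1],[0,0,1.5,0,0,0,-1],[0,0,0,0,0,0,-1]]';python3 -m creep '[[0,0,1.5,0,0,0,-1],[0,0,1.5,0,0,0,-1],[0,0,0,0,0,0,-1]]'; python3 -c 'from st import *;st()'
```

```text
time: 9.08
eef_pos: [0.6362, -0.1818, 0.1276]
tcp_rot: [0.962, 0.271, -0.0, -0.0]
force: [0.5, -0.2, -2.5]
finger_gap: 0.264
time: 9.33
eef_pos: [0.6367, -0.1819, 0.1253]
tcp_rot: [0.962, 0.271, 0.0, 0.0]
force: [0.1, -0.7, -0.5]
finger_gap: 0.264
time: 9.58
eef_pos: [0.6371, -0.182, 0.1248]
tcp_rot: [0.962, 0.271, 0.001, 0.001]
force: [-2.8, 0.9, 7.0]
finger_gap: 0.263
t 9.6333 eef [ 0.6371 -0.182   0.1248] F [-2.5906  1.0427  7.3605] M [0.1933 0.6445 0.0041] gap 0.2627012715265808
axis tool (-0.0027312138117849827, 0.0006327445153146982) 0.06513887643814087 plane [0.007  0.0009 0.0354] underside world [ 0.6353 -0.184   0.0754] tool yaw 31.488936400394937 zaxis [ 0.0027 -0.0007 -1.    ]
shift needed in tool mm [-0.2537 -0.1317 -0.0008]
```

It is standing teeth on teeth, with the underside about 19 mm above the seat and 7 N up. I'll rock it gently.

```bash
python3 -m creep '[[0,0.1,0,0,0,2,-1],[0,0.1,0,0,0,2,-1],[0,0.1,0,0,0,2,-1],[0,0.1,0,0,0,2,-1],[0,0.1,0,0,0,2,-1],[0,0,0,0,0,0,-1]]'; python3 -m creep '[[0,0.1,0,0,0,2,-1],[0,0.1,0,0,0,2,-1],[0,0.1,0,0,0,2,-1],[0,0.1,0,0,0,2,-1],[0,0.1,0,0,0,2,-1],[0,0,0,0,0,0,-1]]';python3 -c 'from st import *;st("w6")'
```

```text
time: 10.13
eef_pos: [0.6383, -0.183, 0.1247]
tcp_rot: [0.983, 0.186, 0.002, 0.001]
force: [0.1, -0.4, 5.4]
finger_gap: 0.271
time: 10.63
eef_pos: [0.6375, -0.1828, 0.1233]
tcp_rot: [0.995, 0.1, 0.001, 0.0]
force: [-1.3, 0.7, 1.1]
finger_gap: 0.267
t 10.6833 eef [ 0.6371 -0.1825  0.1229] F [-0.9602  1.9534  3.4559] M [ 0.1768  0.1061 -0.0471] gap 0.26674568238819213
axis tool (-0.0018511372618377209, 0.0012731773313134909) 0.06507464498281479 plane [ 0.0047 -0.0006  0.035 ] underside world [ 0.6356 -0.1841  0.0739] tool yaw 11.553467441453458 zaxis [ 0.0008  0.0006 -1.    ]
shift needed in tool mm [-0.5771 -0.2407 -0.0004]
```

```bash
python3 -m creep '[[0,0,1.5,0,0,0,-1],[0,0,0,0,0,2,-1],[0,0,0,0,0,2,-1],[0,0,0,0,0,2,-1],[0,0,0,0,0,0,-1]]'; python3 -m creep '[[0,0,1,0,0,2,-1],[0,0,1,0,0,2,-1],[0,0,0,0,0,0,-1]]';python3 -c 'from st import *;st("w6")'
```

```text
time: 11.1
eef_pos: [0.6365, -0.1825, 0.1199]
tcp_rot: [0.999, 0.048, -0.001, -0.0]
force: [0.5, 0.6, -3.0]
finger_gap: 0.27
time: 11.35
eef_pos: [0.6362, -0.1825, 0.1174]
tcp_rot: [1.0, 0.014, -0.001, -0.0]
force: [-0.2, 0.1, -2.3]
finger_gap: 0.268
t 11.4 eef [ 0.6363 -0.1826  0.1176] F [ 0.081   0.5718 -2.0122] M [ 0.047  -0.0175 -0.0153] gap 0.27013477171043154
axis tool (-0.0016071078134700656, 0.0010346098570153117) 0.06484111398458481 plane [0.0046 0.     0.0357] underside world [ 0.6346 -0.1837  0.0679] tool yaw 1.5986243086613945 zaxis [-0.0022  0.0006 -1.    ]
shift needed in tool mm [ 0.3961  0.3512 -0.0011]
```

Meshed at yaw 1.6°, which agrees with the seen tooth angle of about 1.8°, and it is sinking without load. I'll continue down to the seat.

```bash
python3 -m creep '[[0,0,2,0,0,0,-1],[0,0,2,0,0,0,-1],[0,0,2,0,0,0,-1],[0,0,2,0,0,0,-1],[0,0,0,0,0,0,-1]]'; python3 -m creep '[[0,0,1.5,0,0,0,-1],[0,0,1,0,0,0,-1],[0,0,1,0,0,0,-1],[0,0,0,0,0,0,-1],[0,0,0,0,0,0,-1]]';python3 -c 'from st import *;st("w7")'
```

```text
time: 11.82
eef_pos: [0.6366, -0.1827, 0.11]
tcp_rot: [1.0, 0.013, -0.001, -0.0]
force: [1.1, 0.2, -2.2]
finger_gap: 0.269
time: 12.23
eef_pos: [0.6369, -0.1828, 0.1073]
tcp_rot: [1.0, 0.013, -0.0, -0.0]
force: [-0.7, 0.2, -2.9]
finger_gap: 0.268
t 12.2833 eef [ 0.637  -0.1828  0.1074] F [ 0.0105  0.1686 -2.2866] M [-0.0168  0.0138 -0.0516] gap 0.2624367827134334
axis tool (-0.0018277200870215893, 0.0011384323006495833) 0.06502114981412888 plane [0.0047 0.     0.0355] underside world [ 0.6352 -0.184   0.0578] tool yaw 1.4866351647826728 zaxis [ 0.0001 -0.     -1.    ]
shift needed in tool mm [-0.2235 -0.0024 -0.    ]
```

Underside is at about 57.8 mm, still carried. A couple of millimetres to go.

```bash
python3 -m creep '[[0,0,1,0,0,0,-1],[0,0,1,0,0,0,-1],[0,0,1,0,0,0,-1],[0,0,0,0,0,0,-1]]'; python3 -c 'from st import *;st("w7")'
```

```text
time: 12.62
eef_pos: [0.637, -0.1828, 0.1055]
tcp_rot: [1.0, 0.013, 0.0, 0.0]
force: [-2.5, 1.4, 4.4]
finger_gap: 0.263
t 12.6667 eef [ 0.6371 -0.1829  0.1055] F [-3.0538  1.3935  4.3492] M [ 0.1871  0.5704 -0.0119] gap 0.26673025026555197
axis tool (-0.001896803849376738, 0.0010661521228030324) 0.06507045775651932 plane [ 0.0032 -0.0002  0.0355] underside world [ 0.6352 -0.184   0.0561] tool yaw 1.4808160625642202 zaxis [ 0.001  -0.0003 -1.    ]
shift needed in tool mm [-0.2461 -0.0011 -0.0002]
```

```bash
python3 -c "
from h import *
for n in ['scene','side']:
    p,d,w=cloud(n);save(p,n+'7')
a=cv2.imread('pics/scene7.png')[120:270,130:280];b=cv2.imread('pics/side7.png')[100:250,190:340]
cv2.imwrite('pics/c7.png',cv2.resize(np.hstack([a,b]),(800,400)))"
```

```text
(no output)
```

View pics/c7.png

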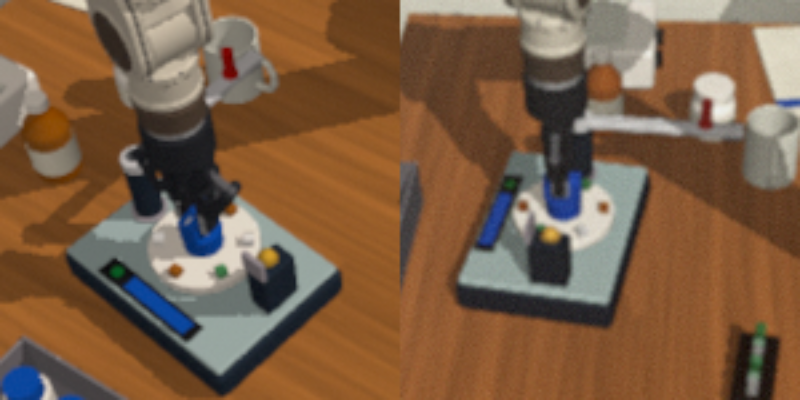

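The carousel reads home: underside 56.1 mm (seat 56 mm), on axis, and the bar still open. I'll release and rise.

```bash
python3 -m creep '[[0,0,-1,0,0,0,-0.6],[0,0,0,0,0,0,-0.2],[0,0,0,0,0,0,0],[0,0,0,0,0,0,0.1],[0,0,-5,0,0,0,0.1],[0,0,-15,0,0,0,0.1],[0,0,-30,0,0,0,0.1],[0,0,-30,0,0,0,0.1]]' && python3 -m creep '[[0,0,-30,0,0,0,0.1],[0,0,-20,0,0,0,0.1],[0,0,-10,0,0,0,0.1],[0,0,0,0,0,0,0.1],[0,0,0,0,0,0,0.1]]'
python3 - <<'E'
from h import *
np.set_printoptions(precision=4,suppress=True)
p,d,w=cloud("wrist"); save(p,"w8");o=arm.get_obs();print(o["eef_pos"],o["joints"])
hsv=cv2.cvtColor(p,cv2.COLOR_RGB2HSV);z=w[...,2]
near=np.hypot(w[...,0]-.635,w[...,1]+.184)<.08
ds=near&(abs(z-.070)<.006)&(hsv[...,1]<60)&(hsv[...,2]>130);print("disc",ds.sum(),np.median(z[ds]),cv2.minEnclosingCircle(w[ds][:,:2].astype(np.float32)))
g=near&(abs(z-.126)<.006)&(hsv[...,0]>100);print("grip",g.sum(),np.median(z[g]))
W=np.load("w1.npy");P=cv2.cvtColor(cv2.imread("pics/w1.png"),cv2.COLOR_BGR2RGB)
pl=(np.hypot(W[...,0]-.665,W[...,1]+.08)<.03)&(W[...,2]>.12)&(W[...,2]<.2);print("stop plate",pl.sum(),W[pl].min(0),W[pl].max(0))
E
```

```text
time: 13.43
eef_pos: [0.636, -0.1825, 0.1848]
tcp_rot: [1.0, 0.013, -0.002, -0.001]
force: [0.4, -1.1, -0.0]
finger_gap: 0.552
time: 13.85
eef_pos: [0.6374, -0.1829, 0.246]
tcp_rot: [1.0, 0.013, 0.001, 0.0]
force: [-0.1, 0.6, 0.1]
finger_gap: 0.552
[ 0.6368 -0.1827  0.2446] [-0.2795  0.5824  0.5538  1.5431  0.      2.8362]
disc 10881 0.06995508072447854 ((0.6358039975166321, -0.18417663872241974), 0.06490672379732132)
grip 1715 0.1256289567587224
stop plate 741 [ 0.6351 -0.0971  0.1202] [ 0.6693 -0.0667  0.1464]
```

View pics/w8.png

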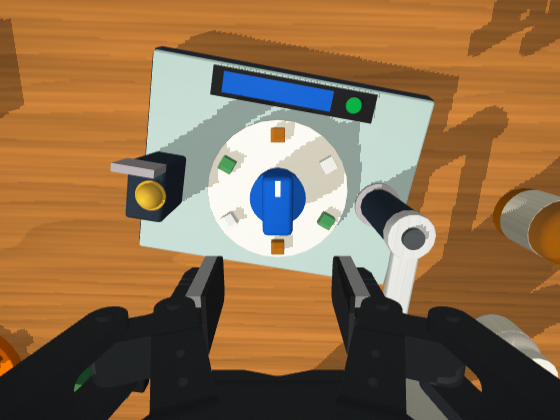

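The carousel is home: disc top 70.0 mm, grip top 125.6 mm, centred. Next I move above the peg and turn the jaws so they can follow the bar.

```bash
python3 -m creep '[[-35.6,17,0,0,0,0,0.1],[-35.6,17,0,0,0,0,0.1],[-35.6,17,0,0,0,0,0.1],[-35.6,17,0,0,0,0,0.1],[-35.6,16,0,0,0,0,0.1],[0,0,0,0,0,-7,0],[0,0,0,0,0,-7,0],[0,0,0,0,0,-7,-0.2]]' && python3 -m creep '[[0,0,0,0,0,-7,-0.2],[0,0,0,0,0,-7,-0.2],[0,0,0,0,0,-7,-0.2],[0,0,0,0,0,-7,-0.2],[0,0,0,0,0,-7,-0.2],[0,0,0,0,0,-7,-0.2],[0,0,0,0,0,-7,-0.2],[0,0,0,0,0,-7,-0.2]]' && python3 -m creep '[[0,0,0,0,0,-7,-0.2],[0,0,0,0,0,-7,-0.2],[0,0,0,0,0,-7,-0.2],[0,0,0,0,0,-7,-0.2],[0,0,0,0,0,-7,-0.2],[0,0,0,0,0,-7,-0.2],[0,0,0,0,0,-7,-0.2],[0,0,0,0,0,-7,-0.2]]' && python3 -m creep '[[0,0,0,0,0,-7,-0.2],[0,0,0,0,0,-7,-0.2],[0,0,0,0,0,-7,-0.2],[0,0,0,0,0,-7,-0.2],[0,0,0,0,0,-7,-0.2],[0,0,0,0,0,-5,-0.2],[0,0,0,0,0,0,-0.2],[0,0,0,0,0,0,-0.2]]'
python3 - <<'E'
from h import *
np.set_printoptions(precision=4,suppress=True)
p,d,w=cloud("wrist"); save(p,"w9");o=arm.get_obs();print(o["eef_pos"],o["joints"],o["finger_gap"]);R=Ro.from_quat(o["tcp_rot"]).as_matrix();print(np.degrees(np.arctan2(R[1,0],R[0,0])))
hsv=cv2.cvtColor(p,cv2.COLOR_RGB2HSV);z=w[...,2]
r=((hsv[...,0]<6)|(hsv[...,0]>174))&(hsv[...,1]>150)&(hsv[...,2]>80)&(z>.179)&(z<.19)
c=w[r].mean(0);print("peg",r.sum(),c,z[r].max(),cv2.minEnclosingCircle(w[r][:,:2].astype(np.float32)),"in tool mm",1e3*(R.T@(c-o["eef_pos"])))
bar=(abs(z-.144)<.004)&(hsv[...,1]<60)&(w[...,0]<.61);L=cv2.fitLine(w[bar][:,:2].astype(np.float32),cv2.DIST_HUBER,0,.01,.01).ravel();print(bar.sum(),L)
E
```

```text
time: 14.57
eef_pos: [0.4594, -0.2715, 0.2438]
tcp_rot: [0.98, 0.197, -0.001, -0.001]
force: [0.7, 0.0, 0.8]
finger_gap: 0.403
time: 15.23
eef_pos: [0.4603, -0.2708, 0.2433]
tcp_rot: [0.773, 0.635, -0.001, -0.002]
force: [0.0, 0.6, -0.2]
finger_gap: 0.401
time: 15.9
eef_pos: [0.4603, -0.2708, 0.2433]
tcp_rot: [0.384, 0.923, 0.0, -0.002]
force: [0.9, -0.0, -0.1]
finger_gap: 0.4
time: 16.57
eef_pos: [0.4605, -0.271, 0.2439]
tcp_rot: [0.049, 0.999, 0.001, -0.001]
force: [-0.7, -0.0, -0.3]
finger_gap: 0.403
[ 0.4607 -0.2711  0.2442] [-0.5319  0.3065  0.1272  1.3937  0.     -0.4334] 0.3986815945616095
174.36001687231158
peg 404 [ 0.4545 -0.273   0.1836] 0.18566905178916854 ((0.4552611708641052, -0.27303752303123474), 0.007051257882267237) in tool mm [ 5.7933 -2.5771 60.5804]
5485 [ 0.9983 -0.0587  0.4987 -0.2756]
```

View pics/w9.png

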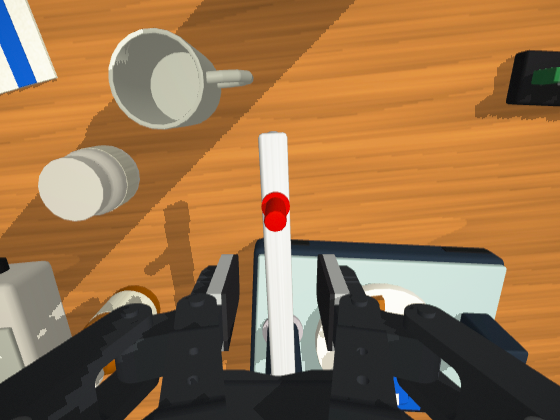

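The red peg top is at (275,205), 5.8 mm ahead and 2.6 mm to the side. I'll lower the jaws around it.

```bash
python3 -m creep '[[5.8,-2.6,10,0,0,0,-0.2],[0,0,20,0,0,0,-0.2],[0,0,20,0,0,0,-0.2],[0,0,20,0,0,0,-0.2],[0,0,12,0,0,0,-0.2],[0,0,6,0,0,0,-0.45],[0,0,0,0,0,0,-0.45],[0,0,0,0,0,0,-0.45]]'
python3 -c "
from h import *
p,d,w=cloud('wrist'); save(p,'w10')"
```

```text
time: 17.28
eef_pos: [0.4552, -0.2734, 0.1574]
tcp_rot: [0.048, 0.999, 0.0, -0.0]
force: [0.6, -0.2, -0.1]
finger_gap: 0.274
```

View pics/w10.png

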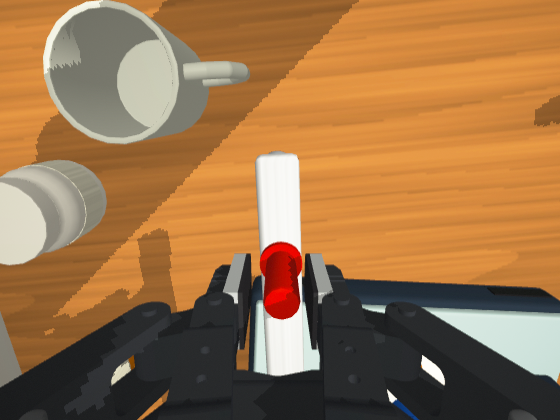

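The peg sits between the pads. I'll swing the bar along its arc, with the jaws following.

```bash
python3 -m creep '[[0,0,0,0,0,-2.2,-0.45],[-0.2,7.2,0,0,0,2.5,-0.45],[-0.4,11.5,0,0,0,4,-0.45],[-0.6,14.4,0,0,0,5,-0.45],[-0.6,14.4,0,0,0,5,-0.45],[-0.6,14.4,0,0,0,5,-0.45],[-0.6,14.4,0,0,0,5,-0.45],[-0.6,14.4,0,0,0,5,-0.45]]' && python3 -m creep '[[-0.6,14.4,0,0,0,5,-0.45],[-0.6,14.4,0,0,0,5,-0.45],[-0.6,14.4,0,0,0,5,-0.45],[-0.4,11.5,0,0,0,4,-0.45],[-0.2,7.2,0,0,0,2.5,-0.45],[0,0,0,0,0,0,-0.45]]'
cat > pk.py <<'E'
from h import *
np.set_printoptions(precision=4,suppress=True)
def pk(f):
    p,d,w=cloud("wrist"); save(p,f);o=arm.get_obs();R=Ro.from_quat(o["tcp_rot"]).as_matrix()
    print(o["time"],o["eef_pos"],o["force"],o["joints"],"yaw",np.degrees(np.arctan2(R[1,0],R[0,0])))
    hsv=cv2.cvtColor(p,cv2.COLOR_RGB2HSV);z=w[...,2]
    r=((hsv[...,0]<6)|(hsv[...,0]>174))&(hsv[...,1]>150)&(hsv[...,2]>80)&(z>.179)&(z<.19)
    if r.sum()>5:
        c=np.r_[cv2.minEnclosingCircle(w[r][:,:2].astype(np.float32))[0],.184];print("peg",r.sum(),c,"tool mm",1e3*(R.T@(c-o["eef_pos"])))
    bar=(abs(z-.144)<.003)&(hsv[...,1]<60)&(np.hypot(w[...,0]-.624,w[...,1]+.283)<.22)
    L=cv2.fitLine(w[bar][:,:2].astype(np.float32),cv2.DIST_HUBER,0,.01,.01).ravel();print("bar",bar.sum(),L,np.degrees(np.arctan2(L[1],L[0])))
E
python3 -c 'from pk import *;pk("w11")'
```

```text
time: 18.0
eef_pos: [0.485, -0.1885, 0.1588]
tcp_rot: [0.302, 0.953, -0.0, 0.001]
force: [-0.4, -1.2, 0.3]
finger_gap: 0.276
time: 18.5
eef_pos: [0.5303, -0.1448, 0.1586]
tcp_rot: [0.472, 0.882, 0.001, 0.002]
force: [-0.3, 0.3, 0.3]
finger_gap: 0.277
18.55 [ 0.5295 -0.1453  0.1584] [-0.4247 -0.3817 -1.0296] [-0.2677  0.3759  0.      1.1925 -0.0001  0.7132] yaw 123.79488691851198
peg 1071 [ 0.5264 -0.146   0.184 ] tool mm [  1.0843  -2.8927 -25.5822]
bar 6630 [ 0.5853 -0.8109  0.5357 -0.1574] -54.17923
```

View pics/w11.png

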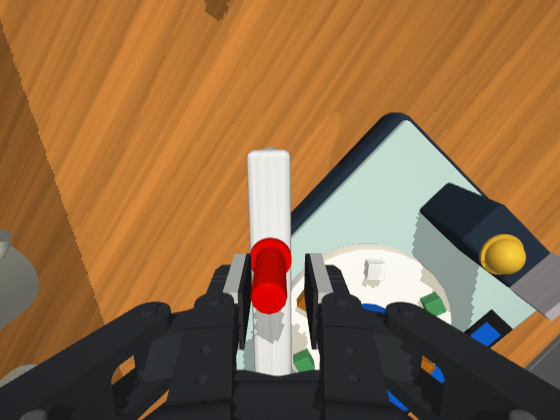

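The bar is following: at 126°, with the final angle near 84.5°. I'll continue to just before the detent.

```bash
python3 -m creep '[[-0.2,7.2,0,0,0,2.5,-0.45],[-0.6,14.4,0,0,0,5,-0.45],[-0.6,14.4,0,0,0,5,-0.45],[-0.6,14.4,0,0,0,5,-0.45],[-0.6,14.4,0,0,0,5,-0.45],[-0.4,11.5,0,0,0,4,-0.45],[-0.3,8.6,0,0,0,3,-0.45],[0,0,0,0,0,0,-0.45]]';python3 -c 'from pk import *;pk("w12")'
```

```text
time: 19.22
eef_pos: [0.6091, -0.1185, 0.1577]
tcp_rot: [0.681, 0.733, 0.0, 0.001]
force: [-0.4, 0.3, 0.5]
finger_gap: 0.276
19.2667 [ 0.6082 -0.1186  0.1576] [-0.2691  0.5757  0.3645] [-0.1925  0.5149  0.2162  1.2713 -0.0002  1.3036] yaw 94.28040782534113
peg 1087 [ 0.6061 -0.1177  0.184 ] tool mm [  1.0901  -1.9573 -26.39  ]
bar 7381 [ 0.0857 -0.9963  0.6046 -0.0911] -85.08413
```

View pics/w12.png

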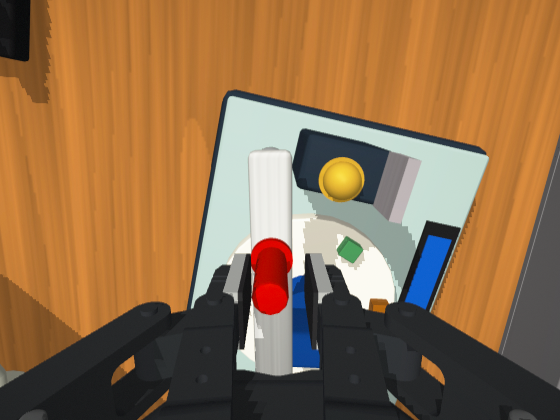

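The bar is at 95° with the ball ahead at (340,180), so about 11° remain. I'll push through the detent slowly.

```bash
python3 -m creep '[[-0.1,5.8,0,0,0,2,-0.45],[-0.1,5.8,0,0,0,2,-0.45],[-0.1,5.8,0,0,0,2,-0.45],[0,4,0,0,0,1.5,-0.45],[0,4,0,0,0,1.5,-0.45],[0,0,0,0,0,0,-0.45]]';python3 -c 'from pk import *;pk("w13")'; python3 -m creep '[[0,3,0,0,0,1,-0.45],[0,3,0,0,0,1,-0.45],[0,0,0,0,0,0,-0.45]]';python3 -c 'from pk import *;pk("w14")'
```

```text
time: 19.77
eef_pos: [0.6315, -0.1187, 0.1575]
tcp_rot: [0.736, 0.677, -0.001, -0.001]
force: [-3.9, -0.5, 1.6]
finger_gap: 0.277
19.8167 [ 0.6315 -0.1187  0.1575] [-4.9676  0.0323  2.0081] [-0.1855  0.5642  0.2982  1.3072 -0.0005  1.4683] yaw 85.24270456619767
peg 1093 [ 0.6267 -0.1173  0.184 ] tool mm [  0.992   -4.9885 -26.51  ]
bar 7395 [ 0.0427  0.9991  0.6278 -0.1201] 87.55348
time: 20.07
eef_pos: [0.6324, -0.1191, 0.1573]
tcp_rot: [0.748, 0.664, -0.005, -0.004]
force: [-15.7, -0.0, 8.2]
finger_gap: 0.271
20.1167 [ 0.6326 -0.1191  0.1573] [-15.7666   0.0364   7.6363] [-0.1852  0.575   0.3159  1.3238 -0.002   1.5044] yaw 83.1958368767927
peg 1087 [ 0.6278 -0.1173  0.184 ] tool mm [  1.2     -5.3288 -26.6561]
bar 7496 [ 0.0702  0.9975  0.6319 -0.1103] 85.97493
```

View pics/w14.png

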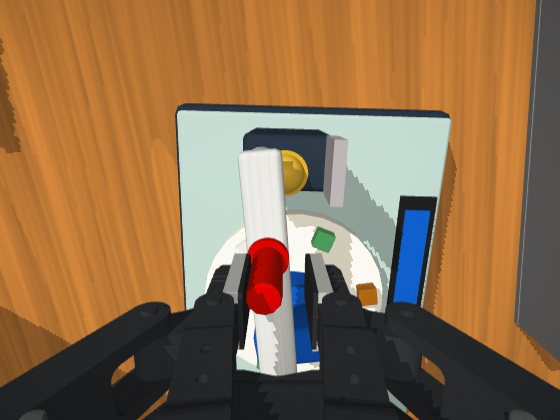

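The bar is climbing the ball, pushing 16 N at 86°. I'll push a little further and watch the force.

```bash
python3 -m creep '[[0,1.5,0,0,0,0,-0.45],[0,0,0,0,0,0,-0.45]]';python3 -c 'from pk import *;pk("w15")'; python3 -m creep '[[0,1.5,0,0,0,0,-0.45],[0,0,0,0,0,0,-0.45]]';python3 -c 'from pk import *;pk("w15")'
python3 -c "
from h import *
for n in ['scene','side']:
    p,d,w=cloud(n);save(p,n+'15')
a=cv2.imread('pics/scene15.png')[120:270,130:280];b=cv2.imread('pics/side15.png')[100:250,190:340]
cv2.imwrite('pics/c15.png',cv2.resize(np.hstack([a,b]),(800,400),interpolation=cv2.INTER_CUBIC))"
```

```text
time: 20.28
eef_pos: [0.6329, -0.1191, 0.1572]
tcp_rot: [0.748, 0.664, -0.005, -0.005]
force: [-19.1, 1.1, 9.6]
finger_gap: 0.279
20.3333 [ 0.6329 -0.1191  0.1572] [-19.0633   1.4207   9.6013] [-0.1851  0.5775  0.32    1.3278 -0.0021  1.5044] yaw 83.19993486496239
peg 1099 [ 0.6283 -0.1175  0.184 ] tool mm [  1.0194  -5.1205 -26.7375]
bar 7515 [ 0.1012  0.9949  0.6282 -0.1314] 84.189095
time: 20.5
eef_pos: [0.6351, -0.1191, 0.1573]
tcp_rot: [0.748, 0.664, -0.005, -0.005]
force: [-16.3, 1.0, 7.2]
finger_gap: 0.276
20.55 [ 0.6355 -0.1191  0.1573] [-15.0064   0.9402   7.8494] [-0.1847  0.5809  0.3261  1.3282 -0.0014  1.5046] yaw 83.21050801215517
peg 1098 [ 0.6304 -0.1172  0.184 ] tool mm [  1.3406  -5.5733 -26.617 ]
bar 7445 [ 0.1094  0.994   0.6315 -0.1204] 83.72128
```

View pics/c15.png

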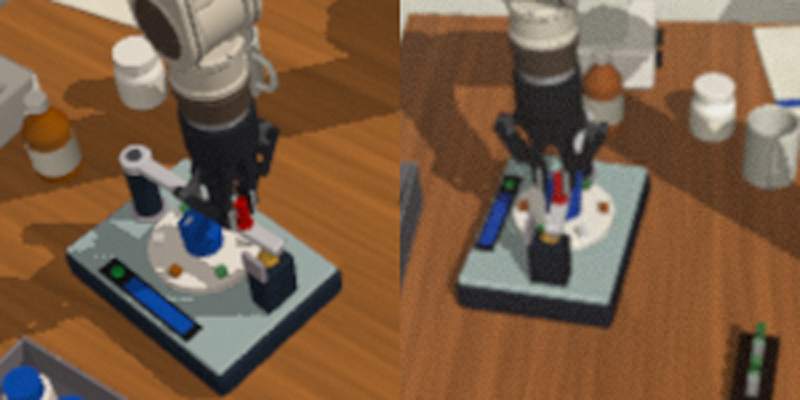

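View pics/w15.png

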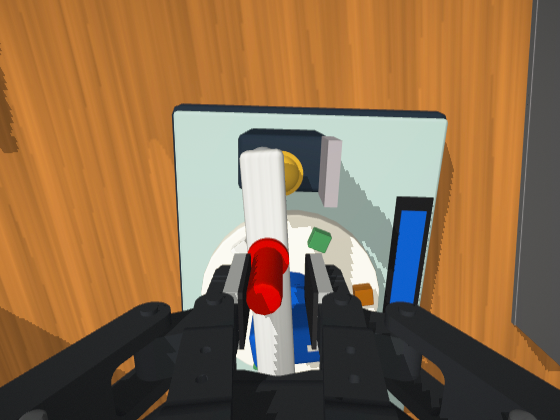

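The bar is starting over the ball; the stop plate at (330,170) is still about 20 mm off. I'll keep pushing in small steps.

```bash
python3 -m creep '[[0,1.5,0,0,0,0.5,-0.45],[0,1.5,0,0,0,0.5,-0.45],[0,0,0,0,0,0,-0.45]]';python3 -c 'from pk import *;pk("w16")'; python3 -m creep '[[0,1.5,0,0,0,0.5,-0.45],[0,1.5,0,0,0,0.5,-0.45],[0,0,0,0,0,0,-0.45]]';python3 -c 'from pk import *;pk("w16")'
```

```text
time: 20.9
eef_pos: [0.6415, -0.1196, 0.1575]
tcp_rot: [0.754, 0.657, -0.002, -0.002]
force: [-7.2, 1.0, 2.7]
finger_gap: 0.279
20.95 [ 0.642  -0.1196  0.1575] [-7.036   0.9092  2.6346] [-0.1841  0.5883  0.3394  1.327  -0.0004  1.5224] yaw 82.22769173093918
peg 1088 [ 0.637  -0.1178  0.184 ] tool mm [  1.1588  -5.2607 -26.4589]
bar 7369 [ 0.1072  0.9942  0.639  -0.1308] 83.844025
time: 21.2
eef_pos: [0.6478, -0.1203, 0.1576]
tcp_rot: [0.759, 0.651, 0.0, 0.0]
force: [0.3, -0.2, -0.5]
finger_gap: 0.276
21.25 [ 0.6481 -0.1203  0.1576] [-1.2039 -0.6938  1.0875] [-0.1835  0.5962  0.3531  1.3267 -0.0002  1.5407] yaw 81.21468942230207
peg 1092 [ 0.6435 -0.1186  0.184 ] tool mm [  1.03    -4.8184 -26.4438]
bar 7256 [ 0.1657  0.9862  0.6452 -0.1182] 80.463554
```

View pics/w16.png

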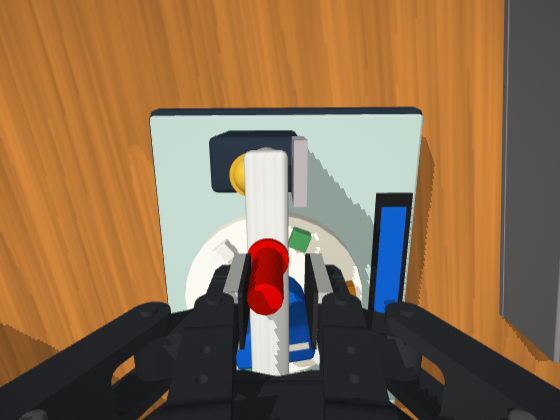

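The bar is over the ball, with about 5 px left to the stop plate at (298,170). I'll push on to contact.

```bash
python3 -m creep '[[0,2,0,0,0,0.5,-0.45],[0,0,0,0,0,0,-0.45],[0,0,0,0,0,0,-0.45]]';python3 -m creep '[[0,2,0,0,0,0.5,-0.45],[0,0,0,0,0,0,-0.45],[0,0,0,0,0,0,-0.45]]';python3 -c 'from pk import *;pk("w17")'
```

```text
time: 21.5
eef_pos: [0.6491, -0.1204, 0.1574]
tcp_rot: [0.762, 0.647, -0.001, -0.001]
force: [-5.5, 0.0, 3.3]
finger_gap: 0.273
time: 21.75
eef_pos: [0.6491, -0.1205, 0.1573]
tcp_rot: [0.765, 0.644, -0.002, -0.002]
force: [-9.8, 0.7, 4.7]
finger_gap: 0.275
21.8 [ 0.6491 -0.1205  0.1573] [-9.7178  0.1822  4.8552] [-0.1832  0.6044  0.3666  1.3389 -0.0008  1.5591] yaw 80.17781687706612
peg 1095 [ 0.6445 -0.1188  0.184 ] tool mm [  0.896   -5.027  -26.6775]
bar 7293 [ 0.1823  0.9832  0.6475 -0.1145] 79.49594
```

View pics/w17.png

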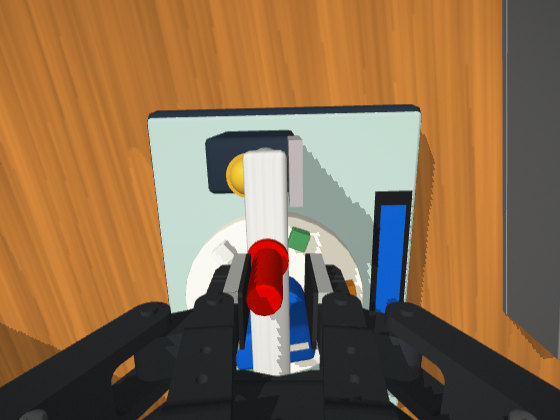

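The bar is against the stop plate: position steady while force rises. I'll centre the jaws off the peg, open and rise clear.

```bash
python3 -m creep '[[0,-4,0,0,0,0,-0.45],[0,-4,0,0,0,0,-0.45],[0,-1,0,0,0,0,-0.2],[0,0,0,0,0,0,-0.1],[0,0,-5,0,0,0,-0.1],[0,0,-15,0,0,0,-0.1],[0,0,-25,0,0,0,-0.1],[0,0,-30,0,0,0,-0.1]]' && python3 -m creep '[[0,0,-30,0,0,0,-0.1],[-20,0,-10,0,0,0,-0.1],[-20,0,0,0,0,0,-0.1],[0,0,0,0,0,0,-0.1],[0,0,0,0,0,0,-0.1]]';python3 -c 'from pk import *;pk("w18")
for n in ["scene","side"]:
    p,d,w=cloud(n);save(p,n+"18")
    for t in ["reagent","jar","beaker","tipbox","cuvette_rack","screwdriver","mug"]:
        for m in masks_of(n,t)[:1]:
            q=w[m["pixels"]&(d>0)];print(n,t,round(m["conf"],2),np.median(q,0))
'
```

```text
time: 22.47
eef_pos: [0.6424, -0.1187, 0.2313]
tcp_rot: [0.765, 0.644, -0.001, -0.002]
force: [1.0, 0.1, 0.3]
finger_gap: 0.449
time: 22.88
eef_pos: [0.6366, -0.1593, 0.2728]
tcp_rot: [0.766, 0.643, 0.0, 0.0]
force: [-0.2, -0.5, 0.2]
finger_gap: 0.446
22.9333 [ 0.6365 -0.1585  0.2722] [-0.6731  0.1773  0.2857] [-0.2444  0.567   0.5985  1.6023  0.0005  1.4985] yaw 80.14403328574365
peg 350 [ 0.6444 -0.1193  0.184 ] tool mm [39.9553  1.0937 88.2604]
bar 6463 [ 0.1624  0.9867  0.6374 -0.1734] 80.65447
scene reagent 0.64 [ 0.6152 -0.444   0.073 ]
scene jar 0.54 [ 0.6385 -0.1894  0.1446]
scene beaker 0.64 [0.309  0.3421 0.0573]
scene tipbox 0.57 [0.7297 0.1943 0.0565]
scene cuvette_rack 0.59 [0.4003 0.0304 0.0207]
scene screwdriver 0.55 [0.5112 0.4434 0.0235]
scene mug 0.96 [ 0.3646 -0.3276  0.0467]
side reagent 0.93 [ 0.599  -0.434   0.0659]
side jar 0.84 [ 0.4403 -0.4276  0.0491]
side beaker 0.64 [0.2925 0.3398 0.054 ]
side tipbox 0.61 [0.7125 0.213  0.0538]
side cuvette_rack 0.69 [0.3913 0.0454 0.0182]
side screwdriver 0.77 [0.5267 0.4502 0.0212]
side mug 0.67 [ 0.3599 -0.33    0.0571]
```

View pics/w18.png

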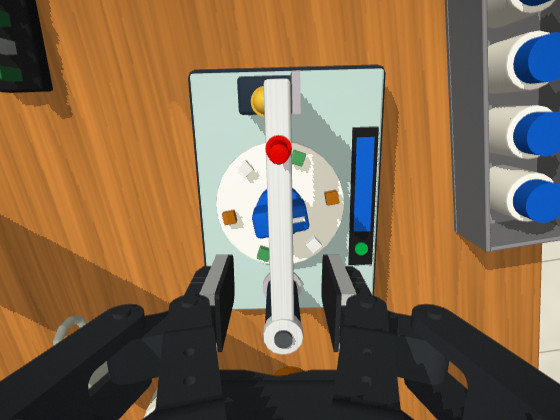

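View pics/scene18.png

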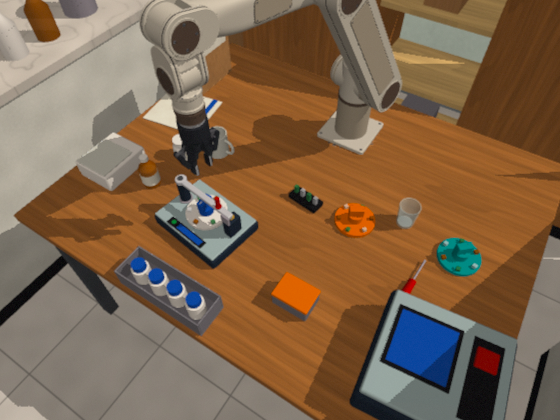

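The bar rests against the stop plate at (292,90), and the peg hasn't moved since release (644.4 mm vs 644.5 mm). One last check of the carousel height and bar angle.

```bash
python3 - <<'E'
from h import *
np.set_printoptions(precision=4,suppress=True)
p,d,w=cloud("wrist");hsv=cv2.cvtColor(p,cv2.COLOR_RGB2HSV);z=w[...,2]
near=np.hypot(w[...,0]-.635,w[...,1]+.184)<.075
ds=near&(abs(z-.070)<.008)&(hsv[...,1]<60)&(hsv[...,2]>120);q=w[ds]
print("disc",np.median(q[:,2]),cv2.minEnclosingCircle(q[:,:2].astype(np.float32)),np.linalg.lstsq(np.c_[q[:,:2],np.ones(len(q))],q[:,2],rcond=None)[0])
dk=(abs(z-.050)<.004)&(np.hypot(w[...,0]-.63,w[...,1]+.18)<.19)&(hsv[...,0]>60)&(hsv[...,0]<100)
r=cv2.minAreaRect(w[dk][:,:2].astype(np.float32));print("deck",r)
b=(abs(z-.144)<.002)&(hsv[...,1]<50)&(w[...,1]>-.25)&(w[...,1]<-.06)&(abs(w[...,0]-.64)<.04)
r=cv2.minAreaRect(w[b][:,:2].astype(np.float32));print("bar",r)
o=arm.get_obs();print(o["time"],o["force"])
E
```

```text
disc 0.07006974872882332 ((0.6356955170631409, -0.18369004130363464), 0.06507469713687897) [ 0.0006 -0.0029  0.0692]
deck ((0.6450704336166382, -0.18456731736660004), (0.25906282663345337, 0.1903294324874878), 81.5896224975586)
bar ((0.6421562433242798, -0.15873762965202332), (0.1878528743982315, 0.02660663239657879), 81.23043823242188)
23.7833 [0.3133 0.3939 0.2126]
```

```bash
python3 -c "from station import arm;print(arm.hand_in())"
```

```text
the job is handed in; nothing more can be done
None
```

The carousel is home on the spindle and the keeper bar is shut across it. I handed the job in at about 24 s of the 72 s allowed; no verdict was reported.

**Carousel:** I lowered it until it stood teeth on teeth, then turned it about 30° clockwise until it meshed and sank under its own weight. Contact forces stayed around 10 N. The last check showed:
- the disc top is at 70.1 mm, so the underside is about 56 mm, which is the seat height;
- it is within about 1 mm of the axis and tilted less than 0.01 rad.

**Keeper bar:** I swung it round by its peg with loosely set jaws. It took up to 19 N at the peg to get over the ball, more than the 8 N the task gives. After I let go it stayed against its stop plate. The peg's direction from the hinge is about 81.6° against 81.6° for the base's long edge, so the bar reads shut at about 0.

**Other things on the bench:** the gripper is clear of everything. Six of the seven bystanders showed no real move from their starting positions. I measured the beaker and screwdriver less well, since I had few or no reliable starting readings for them.

**Disagreements:**
- The scene camera's last "jar" detection was really the analyser; the side camera had the jar in its old place.
- Line fits to the bar alone gave 79.5° to 81.2°, and my early estimate of the base's angle (about 84–85°) was a few degrees off.

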